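# Click the saw-bench length stop to the yellow tab and lock it

## Task

Bring the blue length stop to the yellow tab by working the black thumb lever, one notch per click, letting it spring back each time and not going past the tab; be gentle with the lever, never over 15 N. Move the stop only with the lever, not by hand. Then press the green lock button all the way down and leave it locked, without disturbing the other things on the bench.

Things in the scene. Friction and masses are not known exactly. Their poses are not given: they have to be found in the camera images.
- rail: Aluminium length-stop rail fixed on the bench: 340 mm along its y, 80 mm wide (x), 40 mm high, with a white shelf 48 mm wide, 30 mm high along its far (+x) side. Origin: centre of the rail's underside, z up. The stop advances towards +y. A grey pawl cap at x=-20, y=11 mm stands up to 54 mm, the lock housing up to 60 mm above the bench.
- pointer (a point): Tip of the orange pointer on the blue stop block, 46 mm above the bench. The block (74 mm in x, 34 in y, up to 78 mm high) moves along the rail's +y in notches of 14 mm; a ratchet keeps it from going back. It is at a tab when the pointer lies over the tab's middle, within 3.5 mm along the rail.
- tab_yellow: Yellow tab, the target: 40 (x) by 14 (y) by 8 mm, fixed on the white shelf 28, 56 or 84 mm (2, 4 or 6 notches) further along the rail's +y than the pointer at the start. Origin: centre of its underside, 30 mm above the bench; axes parallel to the rail's.
- tab_blue: Blue tab of the same size, not the target.
- tab_red: Red tab of the same size, not the target.
- lever_post (a point): Upright thumb post at the end of the black lever: black cylinder with a white ring, 16 mm in diameter, from 47 to 91 mm above the bench; this point is on its axis, 72 mm up. It stands clear of the rail on the robot's side (-x) and turns about a vertical pin 95 mm away on the rail. To click, push it along the rail's +y, then let it spring back fully before the next push.
- lever (a joint): Lever angle: 0 at rest, grows as the post goes to the rail's +y. Slack first, then the ratchet takes up (3 to 6 N at the post) and clicks once the stop has gone 14 mm; 1.5 mm of post travel later comes a stiff end stop (14 N per mm). The post's stroke to it is 29 to 49 mm, not visible, other for each rail, the same each click. A stroke gives at most one notch. Limit: 15 N.
- lock_top (a point): Middle of the top face of the green lock button, 28 mm in diameter, 88 mm above the bench when up, standing on a grey housing 44 mm square at the rail's -y end. Pressed straight down it slides 10 mm against about 4 N of friction to a rigid stop, and stays where it is left.
- lock (a joint): Travel of the lock button: 0 up (unlocked), 0.010 m fully down (locked). It counts as down beyond 0.008.
- spray_can_mid (a point): Whitish-grey spray can, 64 mm in diameter, 170 mm tall, standing; this point is its centre. Leave it alone.
- pine_board_mid (a point): Pine offcut, 90 by 220 by 19 mm, lying flat; this point is its centre. Leave it alone.
- screwdriver_grip (a point): Orange-handled screwdriver, 200 mm long, lying; this point is in its handle. Leave it alone.
- tape_mid (a point): Yellow tape measure, 65 by 34 by 60 mm; this point is its centre. Leave it alone.

How it is judged:
By the outcome, as a careful person would: the job done as asked, in the order asked, and still so for the second after the job is handed in, with the robot touching nothing.
It also fails if it takes over 72 s, if anything falls off the work surface, if the arm or the gripper's body presses on something with over 40 N, if the wrist force passes 120 N, or if a joint passes its speed limit or range.

## Robot

A 6-joint arm with a two-finger parallel gripper is mounted at the origin on the work surface. World frame = base frame: x ahead of the robot, y to its left, z up, the work surface at z = 0. Lengths are in mm, angles in degrees, forces in N, time in s.
With the tool pointing down it reaches from about 350 to 850 mm from the base axis. Payload 8.1 kg.
Tool frame: the origin (TCP) lies at the very end of the fingers, on their centre line; the grasp point (between the pads) lies 19 mm behind it; z points along the fingers, y is the line along which they close (so a half turn about z gives the same grasp; the last joint's range is limited). The gripper opens to 85 mm and grips with 20 to 120 N. Pads are 22 mm wide; open, the fingers measure 114 mm over their backs; the gripper's body (76 mm by 85 mm) begins 54 mm behind the grasp point. The pads swing forward as they close: fully open they stand 13 mm farther back than shut.
Start: joints at [-73.82, 7.471, 85.268, -0, 87.261, -4.893], TCP at [215.758, -559.869, 204.792] pointing down, gripper open.
Joint ranges: [-169.43, 169.43], [-51.17, 129.36], [1.28, 143.12], [-76.62, 256.62], [0, 156.53], [-152.29, 152.29]. Speed limits (degrees/s): [136.94, 136.94, 159.86, 180, 180, 180].

## Interface

Orientations are given as [roll, pitch, yaw] about the fixed x, y, z axes, in that order (R = Rz(yaw) Ry(pitch) Rx(roll)).
In Python, from bench import * gives the robot as it stands.
- The arm moves only by the tool play_rows, never from a script. Its argument "increments" is a list of rows, each a list of 3 entries, a list of its own where there are three numbers: the gripper's target within -1 to 1 (fully open at 1, half-way at 0, shut at -1), then the shift along the tool's x, y, z in mm, then the turn about the tool's z in rad. A call has 1 to 12 rows; each row shifts and turns the commanded pose from where the row before left it, along the tool's axes as they then stand; what a row does not reach is not made up. A row lasts 1/12 s, in which the tool goes at most 41.7 mm and 7.16 degrees, less where a joint would pass 70% of its speed; a pose out of reach is approached as far as the arm can. A call is refused whole if a number of a shift passes 41.7 or a number of a turn 0.125, either way. A call with a gripper value outside its range is refused whole. The fingers move at their own pace and stop on an object; "force" is the grip in N (left out, the last holds). Time passes only in rows, so rows that do not move let the fingers close. It gives the time, the measured TCP pose, the force, the opening and the grip force at its end, in the units of the state.
- sense(): the state, without advancing time (a new reading comes with each control period).
- snapshot(name): name is "scene" or "top"; returns a dict with "color" (384x512x3 uint8, red, green, blue), "intrinsics" (3x3 intrinsics, pixels), "world_from_camera" (4x4, takes a point from camera to world coordinates). Camera axes: x right, y down, z forward; pixel columns grow to the right and rows downward; lengths in mm; the calibration is good to about 2 mm. A picture is of the moment at which its call begins. There is no depth.
- hand_in(): hands the job in; it is judged then, once.
Trained networks look in a picture, given as the dict that the camera call returned (one of the last four; its "shot" number tells which), for a name from the list of things; names that differ only in an ending like _2 or _b are one class to them, and where a whole thing is asked for, a point or a joint stands for the part that bears it (a point fixed in the world has none). Each returns a list of dicts, best first, with "p" (0 to 1); they miss things now and then, are a little off and sometimes report something else, mostly with a low value. They report only what shows in the picture. A call takes as long as a camera call.
- find_in(query, picture): "xyz" ([x, y, z] in mm, in the coordinates of the camera as it stood for that picture, good to about 4 mm: the middle of the surface that is visible of it).
- regions_of(query, picture): "mask" (384x512 bool, what is visible of it).
- pinpoint(query, picture): "xyz" ([x, y, z] in mm, in the coordinates of the camera as it stood for that picture, good to about 4 mm: a listed point, or the origin of a listed thing).
The state is a dict: "time": time; "joint_pos": joint angles; "qd": joint speeds; "joint_efforts": joint torques, N m; "tool_pos": TCP position; "tcp_rot": TCP orientation; "ft_force": force on the tool from outside, world axes, zero at the start; "wrist_torque": the same for the moment, N m; "finger_gap": finger opening in mm; "grip_force": force on a finger pad.
Only numpy, scipy, OpenCV 4.12 (cv2) and the standard library are available. Lean on these libraries where they do the work, as an engineer would, in place of code of your own. Each camera call takes 0.05 s, during which the arm holds its last target. There are 200 camera calls.

## Working session

There is one attempt and no reset: what is moved stays moved. The work goes in short steps, Python scripts to look and compute and a tool call to move; the robot and the scene stay as the last step left them, time stands still between calls to the robot, and variables do not carry over. Pictures are saved under pics/ and viewed, at most 10 in all, crops included, and the job is handed in when it is done.

Besides the shell and the picture viewer there is one more tool, called after "Call:" by a JSON object that holds its "name" and its "arguments". play_rows: Moves the arm, as the interface text tells. Its arguments: {"type":"object","properties":{"increments":{"type":"array","items":{"type":"array"}},"force":{"type":"number"}},"required":["increments"]}

```bash
mkdir -p pics; cat > h.py <<'E'
from bench import *
import numpy as np, cv2
def W(p,s): return (s["world_from_camera"]@np.r_[p,1])[:3]
def px(p,s):
    c=np.linalg.inv(s["world_from_camera"])@np.r_[p,1]; u=s["intrinsics"]@c[:3]; return u[:2]/u[2]
def ray(uv,z,s):
    T=s["world_from_camera"]; d=T[:3,:3]@np.linalg.inv(s["intrinsics"])@np.r_[uv,1]; o=T[:3,3]; return o+d*(z-o[2])/d[2]
E
python3 - <<'E'
from h import *
ims=[]
for n in("scene","top"):
    s=snapshot(n); cv2.imwrite(f"pics/{n}0.png",cv2.cvtColor(s["color"],cv2.COLOR_RGB2BGR))
    print(n,s["world_from_camera"][:3,3].round())
    for q in "rail pointer tab_yellow tab_blue tab_red lever_post lock_top spray_can_mid pine_board_mid screwdriver_grip tape_mid".split():
        for r in pinpoint(q,s)[:2]:
            w=W(r["xyz"],s); print(q,round(r["p"],2),w.round(1),px(w,s).round())
print(sense())
E
```

```text
scene [1080.  415.  830.]
rail 0.59 [545.2 -23.   -4.1] [241. 198.]
pointer 0.9 [609.6  20.5  44. ] [239. 210.]
tab_yellow 0.42 [614.8 106.4  29.4] [267. 232.]
tab_blue 0.41 [612.7  77.7  27.6] [257. 226.]
tab_red 0.61 [611.   47.   28.6] [247. 220.]
tab_red 0.18 [540.7 -21.5  -1.6] [242. 196.]
lever_post 0.58 [474.4 -81.   69.5] [238. 153.]
lever_post 0.44 [613.8 105.3  25.5] [267. 233.]
lock_top 0.43 [ 546.  -158.3   89.2] [197. 151.]
spray_can_mid 0.86 [585.7 215.6  82.9] [316. 233.]
pine_board_mid 0.56 [692.7 125.3   7.4] [254. 265.]
screwdriver_grip 0.9 [442.2 105.5  16.5] [305. 190.]
screwdriver_grip 0.68 [608.6  47.9  30.3] [248. 219.]
tape_mid 0.79 [ 536.7 -281.9   27.6] [168. 147.]
top [ 477.   15. 1024.]
rail 0.89 [544.8 -21.6   6.1] [265. 202.]
pointer 0.85 [609.6  17.8  49.3] [246. 170.]
tab_yellow 0.6 [615.3 108.4  33. ] [204. 169.]
tab_blue 0.55 [617.5  74.6  31.4] [220. 168.]
tab_blue 0.55 [612.1  19.7  48.9] [245. 169.]
tab_red 0.65 [609.7  53.1  27.7] [230. 172.]
tab_red 0.28 [688.9 120.1   8.4] [199. 138.]
lever_post 0.67 [615.9 103.5  34.4] [206. 169.]
lever_post 0
[... 281 characters left out ...]
. 201.]
{'time': 1.2, 'joint_pos': array([-7.38195646e+01,  7.47145276e+00,  8.52691603e+01,  7.39376759e-04,
        8.72626150e+01, -4.89345882e+00]), 'qd': array([-0.0690812 ,  0.05082214,  0.0175973 ,  0.01778659, -0.00726127,
        0.05609527]), 'joint_efforts': array([-3.26613981e-04, -5.69323504e+01, -5.00856650e+01, -3.86374359e-05,
        1.39989799e-03, -6.98035208e-06]), 'tool_pos': array([ 215.76007426, -559.84624372,  204.77617835]), 'tcp_rot': array([-1.79996847e+02, -1.01120464e-03,  2.10738589e+01]), 'ft_force': array([ 0.26113221,  0.76476475, -0.54279312]), 'wrist_torque': array([-0.05767532, -0.00911052, -0.02219791]), 'grip_force': 0.0, 'finger_gap': 85.40129879420775}
```

```bash
python3 - <<'E'
import cv2,numpy as np
a=cv2.resize(cv2.imread("pics/top0.png")[120:270,120:420],None,fx=2.6,fy=2.6,interpolation=2)
b=cv2.resize(cv2.imread("pics/scene0.png")[120:290,140:350],None,fx=3.5,fy=3.5,interpolation=2)
cv2.imwrite("pics/a.png",a);cv2.imwrite("pics/b.png",b)
E
```

```text
(no output)
```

View pics/a.png

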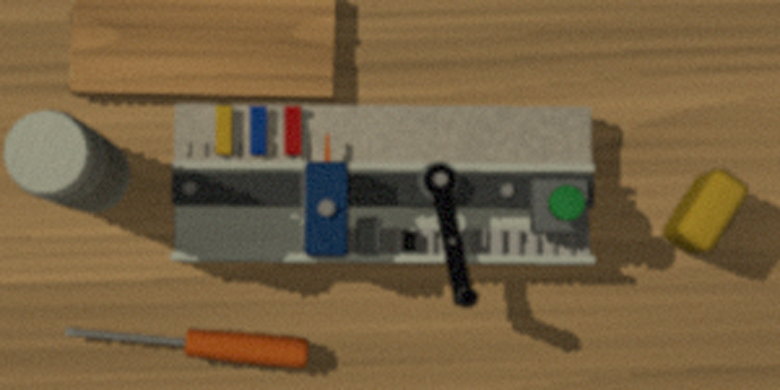

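View pics/b.png

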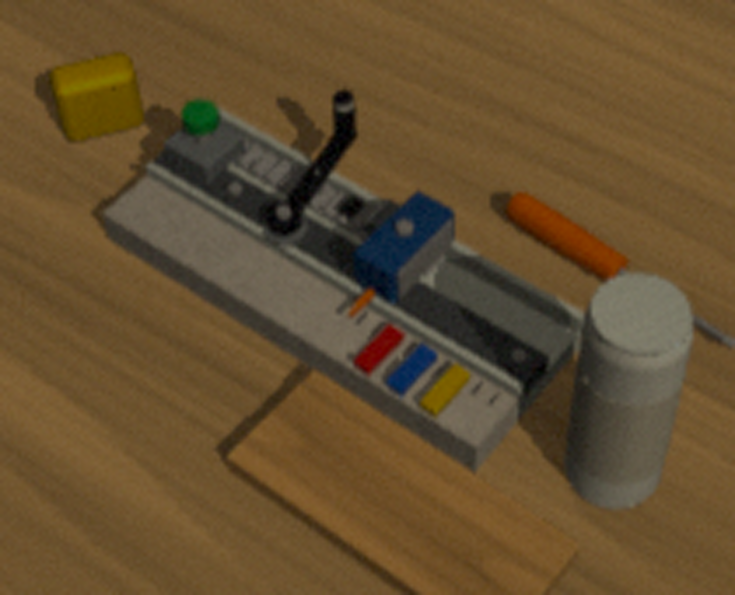

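The top view shows red, blue and yellow tabs at px (230,172), (220,169) and (205,169), with the pointer at (246,170). Yellow is about 86 mm along, so it needs 6 notches. The rail is nearly parallel to world y, and the post is at about (475,-84). I'll move there with the fingers shut.

Call:
{"name": "play_rows", "arguments": {"increments": [[-1, [0, 0, 0], 0.1226], [-1, [0, 0, 0], 0.1226], [-1, [0, 0, 0], 0.1226], [-1, [17, -28.5, 0], 0], [-1, [17, -28.5, 0], 0], [-1, [17, -28.5, 0], 0], [-1, [17, -28.5, 0], 0], [-1, [17, -28.5, 0], 0], [-1, [17, -28.5, 0], 0], [-1, [17, -28.5, 0], 0], [-1, [17, -28.5, 0], 0], [-1, [17, -28.5, 0], 0]]}}

```text
time: 2.2
tool_pos: [369.3, -302.0, 205.0]
tcp_rot: [180.0, -0.0, -0.0]
ft_force: [1.2, 0.1, 0.5]
finger_gap: -0.2
grip_force: 0.0
```

Call:
{"name": "play_rows", "arguments": {"increments": [[-1, [17, -28.5, 0], 0], [-1, [17, -28.5, 0], 0], [-1, [17, -28.5, 0], 0], [-1, [17, -28.5, 0], 0], [-1, [17, -28.5, 0], 0], [-1, [17, -28.5, 0], 0], [-1, [0, 0, 0], 0], [-1, [0, 0, 0], 0]]}}

```text
time: 2.87
tool_pos: [471.3, -130.8, 204.8]
tcp_rot: [-180.0, 0.0, 0.2]
ft_force: [-0.7, 0.2, 0.1]
finger_gap: -0.2
grip_force: 0.0
```

Call:
{"name": "play_rows", "arguments": {"increments": [[-1, [4, 0, 28], 0], [-1, [0, 0, 28], 0], [-1, [0, 0, 28], 0], [-1, [0, 0, 28], 0], [-1, [0, 0, 20], 0], [-1, [0, 0, 10], 0], [-1, [0, 0, 0], 0], [-1, [0, 0, 0], 0]]}}

```text
time: 3.53
tool_pos: [474.6, -133.1, 63.2]
tcp_rot: [180.0, 0.0, -0.1]
ft_force: [0.8, 0.1, 0.4]
finger_gap: -0.2
grip_force: 0.0
```

```bash
cat >> h.py <<'E'
def look(tag=None):
    o=[]
    for n,hy in(("top",None),("scene",None)):
        s=snapshot(n); im=s["color"]; hsv=cv2.cvtColor(im,cv2.COLOR_RGB2HSV)
        if tag: cv2.imwrite(f"pics/{n}{tag}.png",cv2.cvtColor(im,cv2.COLOR_RGB2BGR))
        if n=="top":
            m=((hsv[...,0]>100)&(hsv[...,0]<125)&(hsv[...,1]>120)&(hsv[...,2]>40)).astype(np.uint8)
            k,l,st,c=cv2.connectedComponentsWithStats(m); i=1+np.argmax(st[1:,4]); g=ray(c[i],78,s)
            o.append(("block y@78",g[:2].round(2),int(st[i,4])))
        for q in("pointer","lever_post"):
            r=[W(x["xyz"],s) for x in pinpoint(q,s)]
            if q=="lever_post": r=[w for w in r if w[0]<530]
            if r: o.append((n,q,r[0].round(1)))
    print(*o,sep="\n"); st=sense(); print(st["time"],st["tool_pos"].round(2),st["ft_force"].round(1))
E
python3 -c "
from h import *
look('1')"; python3 -c "
import cv2
a=cv2.imread('pics/scene1.png')[100:250,150:340];cv2.imwrite('pics/c.png',cv2.resize(a,None,fx=4,fy=4,interpolation=2))"
```

```text
('block y@78', array([ 830.32, -492.83]), 966)
('top', 'pointer', array([609. ,  15.3,  49.3]))
('top', 'lever_post', array([473.9, -86.7,  75.8]))
('scene', 'pointer', array([610.1,  21.5,  46.3]))
('scene', 'lever_post', array([471.8, -81. ,  75.7]))
3.8333 [ 475.71 -132.76   64.15] [ 0.2  0.5 -0.3]
```

View pics/c.png

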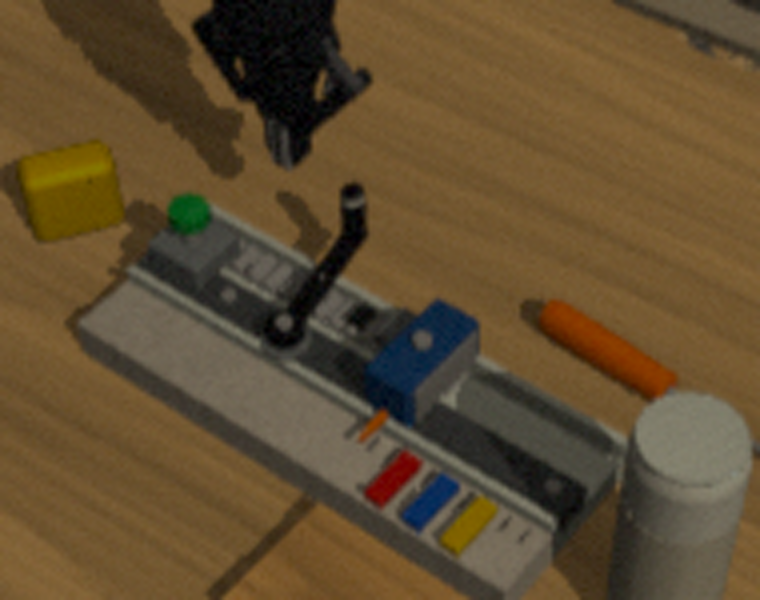

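The shut fingers, at crop (285,150), are just to the -y side of the post at (352,195), which has its clear path. I'll start pushing, staying short of the minimum stroke.

Call:
{"name": "play_rows", "arguments": {"increments": [[-1, [0, -6, 0], 0], [-1, [0, -6, 0], 0], [-1, [0, -6, 0], 0], [-1, [0, -4, 0], 0], [-1, [0, -4, 0], 0], [-1, [0, -4, 0], 0], [-1, [0, -4, 0], 0], [-1, [0, -4, 0], 0], [-1, [0, -4, 0], 0], [-1, [0, -4, 0], 0], [-1, [0, -2, 0], 0], [-1, [0, 0, 0], 0]]}}

```text
time: 4.83
tool_pos: [474.7, -84.0, 62.7]
tcp_rot: [-180.0, 0.0, 0.0]
ft_force: [-2.0, -2.1, 0.1]
finger_gap: -0.4
grip_force: 1.1
```

```bash
python3 - <<'E'
t=open('h.py').read()
a=t.index("            k,l,st,c="); b=t.index("        for q in(")
t=t[:a]+'''            v,u=np.nonzero(m[178:222,195:262]); g=ray((u.mean()+195,v.mean()+178),78,s)
            o.append(("block y@78",g[:2].round(2),len(u)))
'''+t[b:]
t=t.replace("def look(tag=None):","def look(tag=None):\n    f=[]")
open('h.py','w').write(t)
s=cv=None
import cv2,numpy as np
for f in("pics/top0.png","pics/top1.png"):
    hsv=cv2.cvtColor(cv2.imread(f),cv2.COLOR_BGR2HSV)
    m=((hsv[...,0]>100)&(hsv[...,0]<125)&(hsv[...,1]>120)&(hsv[...,2]>40)); v,u=np.nonzero(m[178:222,195:262]); print(u.mean()+195,v.mean()+178,len(u))
from h import *
look('2')
import bench
s=snapshot("top"); print(ray((245.5,200),78,s)-ray((244.5,200),78,s))
hsv=cv2.cvtColor(s["color"],cv2.COLOR_RGB2HSV);m=((hsv[...,0]>100)&(hsv[...,0]<125)&(hsv[...,1]>120)&(hsv[...,2]>40)); v,u=np.nonzero(m[178:222,195:262]); print(u.mean()+195,v.mean()+178,len(u))
E
```

```text
244.92448979591836 199.6469387755102 490
244.9284253578732 199.63394683026584 489
('block y@78', array([545.54,  22.24]), 491)
('top', 'pointer', array([608.3,  19. ,  46.9]))
('scene', 'pointer', array([607.5,  22.1,  47.3]))
('scene', 'lever_post', array([470.3, -72.5,  73.5]))
5.1333 [474.74 -84.62  62.76] [-1.4 -2.5 -1.3]
[-0.0520559  -2.01303184  0.        ]
244.94736842105263 199.665991902834 494
```

Call:
{"name": "play_rows", "arguments": {"increments": [[-1, [0, -2, 0], 0], [-1, [0, -2, 0], 0], [-1, [0, -2, 0], 0], [-1, [0, 0, 0], 0]]}}

```text
time: 5.52
tool_pos: [474.6, -78.1, 62.7]
tcp_rot: [180.0, 0.0, 0.0]
ft_force: [-2.5, -3.0, 0.0]
finger_gap: 0.3
grip_force: 1.9
```

```bash
python3 -c "
from h import *
look('3')
im=cv2.imread('pics/scene3.png')[100:250,150:340];cv2.imwrite('pics/d.png',cv2.resize(im,None,fx=4,fy=4,interpolation=2))"
```

```text
('block y@78', array([545.48,  22.25]), 489)
('top', 'pointer', array([605.9,  19. ,  48.7]))
('scene', 'pointer', array([609.7,  23.4,  47.4]))
('scene', 'lever_post', array([471.8, -63.9,  72.4]))
5.8167 [474.62 -78.46  62.77] [-3.1 -4.9 -0. ]
```

View pics/d.png

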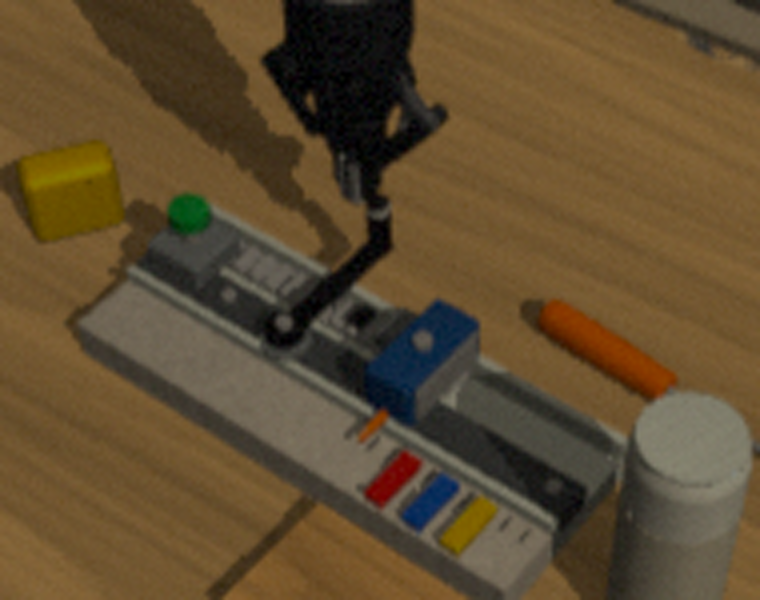

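The post moved from crop (352,195) to (378,210), about 17 mm. The stop hasn't moved yet, so this is still slack.

Call:
{"name": "play_rows", "arguments": {"increments": [[-1, [0, -2, 0], 0], [-1, [0, -2, 0], 0], [-1, [0, -2, 0], 0], [-1, [0, 0, 0], 0]]}}

```text
time: 6.15
tool_pos: [474.5, -72.3, 62.7]
tcp_rot: [180.0, 0.0, 0.0]
ft_force: [-2.9, -4.6, -0.5]
finger_gap: 0.0
grip_force: 2.0
```

```bash
python3 -c "
from h import *
look('4')"
```

```text
('block y@78', array([545.04,  25.58]), 493)
('top', 'pointer', array([607.3,  22.3,  48.9]))
('scene', 'pointer', array([607.4,  27. ,  45.7]))
('scene', 'lever_post', array([470.3, -60.7,  71.9]))
6.45 [474.52 -72.47  62.69] [-3.9 -4.   0.4]
```

Call:
{"name": "play_rows", "arguments": {"increments": [[-1, [0, -2, 0], 0], [-1, [0, -2, 0], 0], [-1, [0, 0, 0], 0]]}}

```text
time: 6.7
tool_pos: [474.7, -68.3, 62.7]
tcp_rot: [180.0, 0.0, 0.0]
ft_force: [-2.0, -4.2, -1.4]
finger_gap: -0.0
grip_force: 2.0
```

```bash
python3 -c "
from h import *
look()"
```

```text
('block y@78', array([545.26,  27.71]), 485)
('top', 'pointer', array([608. ,  25.8,  51.5]))
('scene', 'pointer', array([609.2,  23.6,  45.9]))
('scene', 'lever_post', array([473.6, -54.7,  72.3]))
7.0 [474.66 -68.5   62.74] [-3.8 -4.4 -0.2]
```

Call:
{"name": "play_rows", "arguments": {"increments": [[-1, [0, -2, 0], 0], [-1, [0, -2, 0], 0], [-1, [0, -2, 0], 0], [-1, [0, -2, 0], 0], [-1, [0, 0, 0], 0]]}}

```text
time: 7.42
tool_pos: [475.3, -60.4, 62.9]
tcp_rot: [180.0, -0.1, 0.0]
ft_force: [-0.4, -4.2, -1.9]
finger_gap: -0.0
grip_force: 2.2
```

```bash
python3 -c "
from h import *
look()"
```

```text
('block y@78', array([545.5 ,  31.95]), 483)
('top', 'pointer', array([609.4,  29.3,  48.4]))
('scene', 'pointer', array([610.1,  49.6,  30.9]))
('scene', 'lever_post', array([477.2, -47.3,  71.2]))
7.7167 [475.09 -60.52  62.92] [ 0.3 -4.3 -2.3]
```

Call:
{"name": "play_rows", "arguments": {"increments": [[-1, [0, -2, 0], 0], [-1, [0, -2, 0], 0], [-1, [0, -2, 0], 0], [-1, [0, 0, 0], 0]]}}

```text
time: 8.05
tool_pos: [475.5, -54.3, 63.1]
tcp_rot: [180.0, -0.1, -0.0]
ft_force: [3.1, -3.0, -0.6]
finger_gap: -0.1
grip_force: 2.0
```

```bash
python3 -c "
from h import *
look()"
```

```text
('block y@78', array([545.15,  34.98]), 485)
('top', 'pointer', array([610.3,  29.6,  48.5]))
('scene', 'pointer', array([610.8,  35.4,  44.4]))
('scene', 'lever_post', array([477.3, -38.5,  69.9]))
8.35 [475.35 -54.54  63.12] [ 3.7 -4.1 -2.1]
```

Call:
{"name": "play_rows", "arguments": {"increments": [[-1, [0, -1, 0], 0], [-1, [0, -0.6, 0], 0], [-1, [0, 0, 0], 0]]}}

```text
time: 8.6
tool_pos: [475.3, -52.9, 63.1]
tcp_rot: [180.0, -0.1, -0.0]
ft_force: [3.4, -4.3, -2.1]
finger_gap: -0.1
grip_force: 2.3
```

```bash
python3 -c "
from h import *
look()"
```

```text
('block y@78', array([545.56,  35.98]), 490)
('top', 'pointer', array([608.7,  31. ,  45.7]))
('top', 'lever_post', array([440.1, 104.7,  14.8]))
('scene', 'pointer', array([609.1,  35. ,  47.9]))
('scene', 'lever_post', array([478.4, -37.9,  69.3]))
8.9 [475.23 -52.95  63.12] [ 2.6 -4.9 -0.8]
```

Call:
{"name": "play_rows", "arguments": {"increments": [[-1, [0, -0.5, 0], 0], [-1, [0, 0, 0], 0]]}}

```text
time: 9.07
tool_pos: [475.3, -52.5, 63.1]
tcp_rot: [180.0, -0.1, -0.0]
ft_force: [3.7, -5.4, -1.9]
finger_gap: -0.1
grip_force: 2.6
```

```bash
python3 -c "
from h import *
look()"
```

```text
('block y@78', array([545.76,  36.01]), 492)
('top', 'pointer', array([611.5,  31.9,  47.4]))
('scene', 'pointer', array([610.2,  37.8,  42.6]))
('scene', 'lever_post', array([474.1, -37.3,  68.9]))
9.3667 [475.28 -52.54  63.13] [ 3.1 -5.3 -1.6]
```

Call:
{"name": "play_rows", "arguments": {"increments": [[-1, [0, -0.5, 0], 0], [-1, [0, 0, 0], 0]]}}

```text
time: 9.53
tool_pos: [475.4, -52.2, 63.2]
tcp_rot: [180.0, -0.1, -0.0]
ft_force: [2.8, -6.2, -2.6]
finger_gap: -0.5
grip_force: 3.0
```

```bash
python3 -c "
from h import *
look()"
```

```text
('block y@78', array([545.75,  36.07]), 490)
('top', 'pointer', array([609.3,  32.1,  48.1]))
('scene', 'pointer', array([610.4,  37. ,  44.2]))
('scene', 'lever_post', array([475.7, -37. ,  72. ]))
9.8333 [475.35 -52.18  63.15] [ 2.6 -5.9 -2.9]
```

The block has stopped at +13.8 mm and the force is rising slightly, so it has probably clicked. I'll release and check.

Call:
{"name": "play_rows", "arguments": {"increments": [[-1, [0, 6, 0], 0], [-1, [0, 6, 0], 0], [-1, [0, 6, 0], 0], [-1, [0, 6, 0], 0], [-1, [0, 6, 0], 0], [-1, [0, 6, 0], 0], [-1, [0, 6, 0], 0], [-1, [0, 6, 0], 0], [-1, [0, 6, 0], 0], [-1, [0, 0, 0], 0], [-1, [0, 0, 0], 0], [-1, [0, 0, 0], 0]]}}

```text
time: 10.83
tool_pos: [474.6, -105.5, 62.7]
tcp_rot: [-180.0, 0.0, -0.0]
ft_force: [0.3, -0.2, 0.1]
finger_gap: 0.1
grip_force: 0.0
```

```bash
python3 -c "
from h import *
look('5')"
```

```text
('block y@78', array([545.86,  36.07]), 489)
('top', 'pointer', array([608.2,  32.2,  49.1]))
('scene', 'lever_post', array([472.4, -84.3,  72.5]))
11.1333 [ 474.76 -105.52   62.79] [0.8 0.1 0.6]
```

Call:
{"name": "play_rows", "arguments": {"increments": [[-1, [0, -5, 0], 0], [-1, [0, -5, 0], 0], [-1, [0, -4, 0], 0], [-1, [0, -4, 0], 0], [-1, [0, -4, 0], 0], [-1, [0, -4, 0], 0], [-1, [0, -4, 0], 0], [-1, [0, -4, 0], 0], [-1, [0, -4, 0], 0], [-1, [0, -3, 0], 0], [-1, [0, -3, 0], 0], [-1, [0, -2, 0], 0]]}}

```text
time: 12.13
tool_pos: [475.2, -59.9, 62.9]
tcp_rot: [179.9, -0.1, 0.0]
ft_force: [1.2, -5.4, -2.3]
finger_gap: -0.1
grip_force: 2.8
```

Call:
{"name": "play_rows", "arguments": {"increments": [[-1, [0, -2, 0], 0], [-1, [0, -2, 0], 0], [-1, [0, -1, 0], 0], [-1, [0, -1, 0], 0], [-1, [0, -1, 0], 0], [-1, [0, -0.6, 0], 0], [-1, [0, -0.4, 0], 0], [-1, [0, 0, 0], 0], [-1, [0, 0, 0], 0]]}}

```text
time: 12.88
tool_pos: [475.9, -52.2, 63.2]
tcp_rot: [179.9, -0.1, -0.0]
ft_force: [2.4, -5.8, -3.3]
finger_gap: -0.0
grip_force: 2.8
```

```bash
python3 -c "
from h import *
look()"
```

```text
('block y@78', array([545.74,  49.75]), 496)
('top', 'pointer', array([607.6,  45. ,  47.4]))
('scene', 'pointer', array([610.4,  51.3,  43.7]))
('scene', 'lever_post', array([474.9, -39. ,  73.1]))
13.1833 [475.97 -52.21  63.19] [ 3.3 -5.2 -3. ]
```

Call:
{"name": "play_rows", "arguments": {"increments": [[-1, [0, 6, 0], 0], [-1, [0, 6, 0], 0], [-1, [0, 6, 0], 0], [-1, [0, 6, 0], 0], [-1, [0, 6, 0], 0], [-1, [0, 6, 0], 0], [-1, [0, 6, 0], 0], [-1, [0, 6, 0], 0], [-1, [0, 6, 0], 0], [-1, [0, 0, 0], 0], [-1, [0, 0, 0], 0], [-1, [0, 0, 0], 0]]}}

```text
time: 14.18
tool_pos: [474.7, -105.6, 62.7]
tcp_rot: [-180.0, 0.0, -0.0]
ft_force: [-0.8, 1.3, -0.3]
finger_gap: 0.2
grip_force: 0.0
```

Call:
{"name": "play_rows", "arguments": {"increments": [[-1, [0, -5, 0], 0], [-1, [0, -5, 0], 0], [-1, [0, -4, 0], 0], [-1, [0, -4, 0], 0], [-1, [0, -4, 0], 0], [-1, [0, -4, 0], 0], [-1, [0, -4, 0], 0], [-1, [0, -4, 0], 0], [-1, [0, -4, 0], 0], [-1, [0, -3, 0], 0], [-1, [0, -3, 0], 0], [-1, [0, -2, 0], 0]]}}

```text
time: 15.18
tool_pos: [475.2, -59.9, 62.9]
tcp_rot: [179.9, -0.1, 0.0]
ft_force: [0.6, -5.0, -2.6]
finger_gap: 0.0
grip_force: 2.8
```

Call:
{"name": "play_rows", "arguments": {"increments": [[-1, [0, -2, 0], 0], [-1, [0, -2, 0], 0], [-1, [0, -1, 0], 0], [-1, [0, -1, 0], 0], [-1, [0, -1, 0], 0], [-1, [0, -0.6, 0], 0], [-1, [0, -0.4, 0], 0], [-1, [0, 0, 0], 0], [-1, [0, 0, 0], 0]]}}

```text
time: 15.93
tool_pos: [475.9, -52.2, 63.2]
tcp_rot: [179.9, -0.1, -0.0]
ft_force: [3.1, -5.6, -3.0]
finger_gap: -0.0
grip_force: 2.9
```

```bash
python3 -c "
from h import *
look()"
```

```text
('block y@78', array([545.75,  63.21]), 500)
('top', 'pointer', array([608.4,  57.1,  49.7]))
('scene', 'pointer', array([611.7,  63.9,  45.6]))
('scene', 'lever_post', array([476.7, -37.1,  70.3]))
16.2333 [475.92 -52.21  63.18] [ 3.4 -5.6 -2.3]
```

Call:
{"name": "play_rows", "arguments": {"increments": [[-1, [0, 6, 0], 0], [-1, [0, 6, 0], 0], [-1, [0, 6, 0], 0], [-1, [0, 6, 0], 0], [-1, [0, 6, 0], 0], [-1, [0, 6, 0], 0], [-1, [0, 6, 0], 0], [-1, [0, 6, 0], 0], [-1, [0, 6, 0], 0], [-1, [0, 0, 0], 0], [-1, [0, 0, 0], 0], [-1, [0, 0, 0], 0]]}}

```text
time: 17.23
tool_pos: [474.6, -105.6, 62.7]
tcp_rot: [-180.0, 0.0, -0.0]
ft_force: [-0.2, 0.1, 0.3]
finger_gap: 0.0
grip_force: 0.0
```

Call:
{"name": "play_rows", "arguments": {"increments": [[-1, [0, -5, 0], 0], [-1, [0, -5, 0], 0], [-1, [0, -4, 0], 0], [-1, [0, -4, 0], 0], [-1, [0, -4, 0], 0], [-1, [0, -4, 0], 0], [-1, [0, -4, 0], 0], [-1, [0, -4, 0], 0], [-1, [0, -4, 0], 0], [-1, [0, -3, 0], 0], [-1, [0, -3, 0], 0], [-1, [0, -2, 0], 0]]}}

```text
time: 18.23
tool_pos: [475.2, -59.9, 62.9]
tcp_rot: [179.9, -0.1, 0.0]
ft_force: [1.2, -5.5, -2.0]
finger_gap: -0.4
grip_force: 2.9
```

Call:
{"name": "play_rows", "arguments": {"increments": [[-1, [0, -2, 0], 0], [-1, [0, -2, 0], 0], [-1, [0, -1, 0], 0], [-1, [0, -1, 0], 0], [-1, [0, -1, 0], 0], [-1, [0, -0.6, 0], 0], [-1, [0, -0.4, 0], 0], [-1, [0, 0, 0], 0], [-1, [0, 0, 0], 0]]}}

```text
time: 18.98
tool_pos: [475.9, -52.2, 63.2]
tcp_rot: [179.9, -0.1, -0.0]
ft_force: [2.6, -5.4, -3.8]
finger_gap: -0.2
grip_force: 2.9
```

```bash
python3 -c "
from h import *
look()"
```

```text
('block y@78', array([546.23,  77.27]), 499)
('top', 'pointer', array([610.2,  75.2,  47.5]))
('scene', 'pointer', array([611.1,  80.5,  46.9]))
('scene', 'lever_post', array([474.3, -40.6,  73.4]))
19.2833 [475.96 -52.22  63.19] [ 4.1 -6.4 -3.2]
```

Call:
{"name": "play_rows", "arguments": {"increments": [[-1, [0, 6, 0], 0], [-1, [0, 6, 0], 0], [-1, [0, 6, 0], 0], [-1, [0, 6, 0], 0], [-1, [0, 6, 0], 0], [-1, [0, 6, 0], 0], [-1, [0, 6, 0], 0], [-1, [0, 6, 0], 0], [-1, [0, 6, 0], 0], [-1, [0, 0, 0], 0], [-1, [0, 0, 0], 0], [-1, [0, 0, 0], 0]]}}

```text
time: 20.28
tool_pos: [474.6, -105.6, 62.7]
tcp_rot: [-180.0, 0.0, -0.0]
ft_force: [-0.3, -0.4, 0.4]
finger_gap: -0.1
grip_force: 0.0
```

Call:
{"name": "play_rows", "arguments": {"increments": [[-1, [0, -5, 0], 0], [-1, [0, -5, 0], 0], [-1, [0, -4, 0], 0], [-1, [0, -4, 0], 0], [-1, [0, -4, 0], 0], [-1, [0, -4, 0], 0], [-1, [0, -4, 0], 0], [-1, [0, -4, 0], 0], [-1, [0, -4, 0], 0], [-1, [0, -3, 0], 0], [-1, [0, -3, 0], 0], [-1, [0, -2, 0], 0]]}}

```text
time: 21.28
tool_pos: [475.1, -59.9, 62.9]
tcp_rot: [179.9, -0.1, 0.0]
ft_force: [1.0, -6.0, -2.1]
finger_gap: -0.2
grip_force: 2.9
```

Call:
{"name": "play_rows", "arguments": {"increments": [[-1, [0, -2, 0], 0], [-1, [0, -2, 0], 0], [-1, [0, -1, 0], 0], [-1, [0, -1, 0], 0], [-1, [0, -1, 0], 0], [-1, [0, -0.6, 0], 0], [-1, [0, -0.4, 0], 0], [-1, [0, 0, 0], 0], [-1, [0, 0, 0], 0]]}}

```text
time: 22.03
tool_pos: [475.9, -52.2, 63.2]
tcp_rot: [179.9, -0.1, -0.0]
ft_force: [3.1, -6.1, -2.2]
finger_gap: -0.1
grip_force: 2.8
```

Call:
{"name": "play_rows", "arguments": {"increments": [[-1, [0, 6, 0], 0], [-1, [0, 6, 0], 0], [-1, [0, 6, 0], 0], [-1, [0, 6, 0], 0], [-1, [0, 6, 0], 0], [-1, [0, 6, 0], 0], [-1, [0, 6, 0], 0], [-1, [0, 6, 0], 0], [-1, [0, 6, 0], 0], [-1, [0, 0, 0], 0], [-1, [0, 0, 0], 0], [-1, [0, 0, 0], 0]]}}

```text
time: 23.03
tool_pos: [474.7, -105.6, 62.7]
tcp_rot: [-180.0, 0.0, -0.0]
ft_force: [0.1, 0.3, 0.1]
finger_gap: -0.2
grip_force: 0.0
```

```bash
python3 -c "
from h import *
look('6')
im=cv2.imread('pics/top6.png')[120:270,120:420];cv2.imwrite('pics/e.png',cv2.resize(im,None,fx=2.6,fy=2.6,interpolation=2))"
```

```text
('block y@78', array([546.95,  90.62]), 480)
('top', 'pointer', array([610.9,  92.6,  49.6]))
('scene', 'pointer', array([608.1,  94.5,  42.6]))
('scene', 'lever_post', array([475.7, -81.7,  72.5]))
23.3333 [ 474.78 -105.54   62.79] [ 0.  -0.2 -0.1]
```

View pics/e.png

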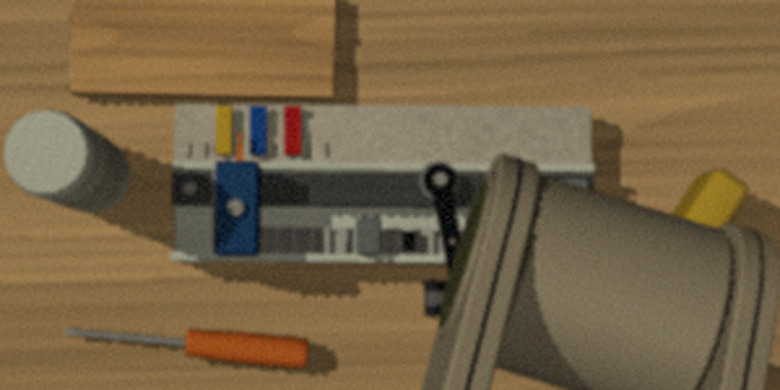

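After 5 notches the pointer is at crop x 239 and yellow is at x 224, about 12–14 mm short. One more click.

Call:
{"name": "play_rows", "arguments": {"increments": [[-1, [0, -5, 0], 0], [-1, [0, -5, 0], 0], [-1, [0, -4, 0], 0], [-1, [0, -4, 0], 0], [-1, [0, -4, 0], 0], [-1, [0, -4, 0], 0], [-1, [0, -4, 0], 0], [-1, [0, -4, 0], 0], [-1, [0, -4, 0], 0], [-1, [0, -3, 0], 0], [-1, [0, -3, 0], 0], [-1, [0, -2, 0], 0]]}}

```text
time: 24.33
tool_pos: [475.2, -59.9, 62.9]
tcp_rot: [179.9, -0.1, 0.0]
ft_force: [0.8, -5.8, -2.2]
finger_gap: 0.4
grip_force: 2.9
```

Call:
{"name": "play_rows", "arguments": {"increments": [[-1, [0, -2, 0], 0], [-1, [0, -2, 0], 0], [-1, [0, -1, 0], 0], [-1, [0, -1, 0], 0], [-1, [0, -1, 0], 0], [-1, [0, -0.6, 0], 0], [-1, [0, -0.4, 0], 0], [-1, [0, 0, 0], 0], [-1, [0, 0, 0], 0]]}}

```text
time: 25.08
tool_pos: [475.9, -52.2, 63.2]
tcp_rot: [179.9, -0.1, -0.0]
ft_force: [3.7, -5.9, -2.6]
finger_gap: 0.0
grip_force: 2.8
```

Call:
{"name": "play_rows", "arguments": {"increments": [[-1, [0, 6, 0], 0], [-1, [0, 6, 0], 0], [-1, [0, 6, 0], 0], [-1, [0, 6, 0], 0], [-1, [0, 6, 0], 0], [-1, [0, 6, 0], 0], [-1, [0, 6, 0], 0], [-1, [0, 6, 0], 0], [-1, [0, 6, 0], 0], [-1, [0, 6, 0], 0], [-1, [0, 6, 0], 0], [-1, [0, 0, 0], 0]]}}

```text
time: 26.08
tool_pos: [474.8, -118.8, 62.8]
tcp_rot: [180.0, -0.0, -0.0]
ft_force: [0.2, 0.7, 0.2]
finger_gap: -0.4
grip_force: 0.0
```

Call:
{"name": "play_rows", "arguments": {"increments": [[-1, [0, 0, -20], 0], [-1, [0, 0, -30], 0], [-1, [0, 0, -30], 0], [-1, [0, 0, 0], 0], [-1, [0, 0, 0], 0]]}}

```text
time: 26.5
tool_pos: [476.5, -118.2, 145.2]
tcp_rot: [179.9, -0.3, 0.0]
ft_force: [-0.0, 0.7, -0.1]
finger_gap: -0.1
grip_force: 0.0
```

```bash
python3 -c "
from h import *
look('7')
for n in('top','scene'):
    s=snapshot(n)
    for q in('lock_top','tab_yellow'): print(n,q,[(round(r['p'],2),W(r['xyz'],s).round(1)) for r in pinpoint(q,s)[:2]])
    hsv=cv2.cvtColor(s['color'],cv2.COLOR_RGB2HSV); m=((hsv[...,0]>50)&(hsv[...,0]<85)&(hsv[...,1]>110)&(hsv[...,2]>40)).astype(np.uint8)
    k,l,st,c=cv2.connectedComponentsWithStats(m); i=1+np.argmax(st[1:,4]); print('green',st[i],c[i],ray(c[i],88,s).round(1))
im=cv2.imread('pics/scene7.png')[100:270,140:350];cv2.imwrite('pics/f.png',cv2.resize(im,None,fx=3.5,fy=3.5,interpolation=2))"
```

```text
('block y@78', array([547.94, 104.19]), 460)
('top', 'pointer', array([613.7, 103.3,  50. ]))
('top', 'lever_post', array([476.2, -83.5,  76.1]))
('scene', 'pointer', array([615.5, 108.9,  46.1]))
('scene', 'lever_post', array([473.5, -83.3,  67.9]))
26.8 [ 473.86 -117.41  141.34] [-0.2  0.1 -0.5]
top lock_top []
top tab_yellow [(0.41, array([616.7, 106. ,  32.2]))]Traceback (most recent call last):
  File "<string>", line 8, in <module>
    k,l,st,c=cv2.connectedComponentsWithStats(m); i=1+np.argmax(st[1:,4]); print('green',st[i],c[i],ray(c[i],88,s).round(1))
                                                      ~~~~~~~~~^^^^^^^^^^
    return _wrapfunc(a, 'argmax', axis=axis, out=out, **kwds)
    return bound(*args, **kwds)
ValueError: attempt to get argmax of an empty sequence
```

```bash
python3 -c "
from h import *
for n,f in(('top','top0'),('scene','scene0'),('scene','scene7')):
    s=snapshot(n)
    hsv=cv2.cvtColor(cv2.imread(f'pics/{f}.png'),cv2.COLOR_BGR2HSV); m=((hsv[...,0]>50)&(hsv[...,0]<85)&(hsv[...,1]>110)&(hsv[...,2]>40)).astype(np.uint8)
    k,l,st,c=cv2.connectedComponentsWithStats(m)
    if k>1: i=1+np.argmax(st[1:,4]); print(f,'green',st[i],c[i],ray(c[i],88,s).round(1))
print(sense()['tool_pos'])
im=cv2.imread('pics/scene7.png')[100:270,140:350];cv2.imwrite('pics/f.png',cv2.resize(im,None,fx=3.5,fy=3.5,interpolation=2))"
```

```text
top0 green [331 192  14  13 145] [337.55172414 197.75172414] [ 543.8 -162.2   88. ]
scene0 green [192 149  11  10  85] [196.71764706 153.29411765] [ 551.4 -154.7   88. ]
scene7 green [192 149  11  10  84] [196.76190476 153.25      ] [ 551.2 -154.7   88. ]
[ 474.63273647 -117.737614    142.54945719]
```

View pics/f.png

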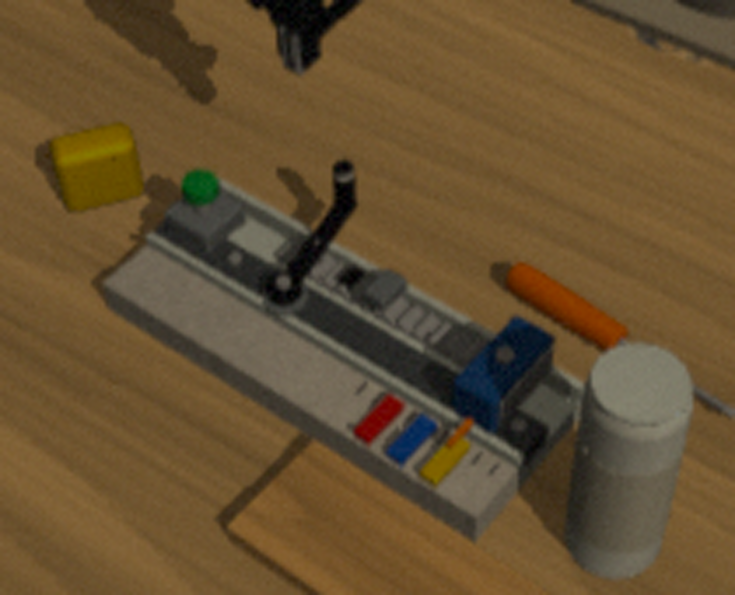

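The pointer is over the yellow tab at crop (450,450) and the lever is back at rest at (343,170). Next, over to the lock button.

Call:
{"name": "play_rows", "arguments": {"increments": [[-1, [17.5, 10.7, 0], 0], [-1, [17.5, 10.7, 0], 0], [-1, [17.5, 10.7, 0], 0], [-1, [17.5, 10.7, 0], 0], [-1, [0, 0, 20], 0], [-1, [0, 0, 16], 0], [-1, [0, 0, 8], 0], [-1, [0, 0, 4], 0], [-1, [0, 0, 0], 0], [-1, [0, 0, 0], 0], [-1, [0, 0, 0], 0]]}}

```text
time: 28.02
tool_pos: [545.5, -160.8, 96.1]
tcp_rot: [180.0, -0.1, 0.0]
ft_force: [-0.0, 1.1, -0.2]
finger_gap: -0.0
grip_force: 0.0
```

Call:
{"name": "play_rows", "arguments": {"increments": [[-1, [0, 0, 3], 0], [-1, [0, 0, 3], 0], [-1, [0, 0, 2], 0], [-1, [0, 0, 2], 0], [-1, [0, 0, 2], 0], [-1, [0, 0, 1], 0], [-1, [0, 0, 1], 0], [-1, [0, 0, 0], 0], [-1, [0, 0, 0], 0]]}}

```text
time: 28.77
tool_pos: [544.7, -160.6, 80.8]
tcp_rot: [-180.0, 0.0, -0.0]
ft_force: [-0.5, -0.4, -0.0]
finger_gap: -0.5
grip_force: 0.0
```

Call:
{"name": "play_rows", "arguments": {"increments": [[-1, [0, 0, 1], 0], [-1, [0, 0, 1], 0], [-1, [0, 0, 0.5], 0]]}}

```text
time: 29.02
tool_pos: [544.7, -160.5, 78.2]
tcp_rot: [-180.0, 0.0, 0.0]
ft_force: [-0.4, 0.8, -0.2]
finger_gap: 0.1
grip_force: 0.0
```

Call:
{"name": "play_rows", "arguments": {"increments": [[-1, [0, 0, 0.5], 0], [-1, [0, 0, 0.5], 0]]}}

```text
time: 29.18
tool_pos: [544.7, -160.6, 77.2]
tcp_rot: [-180.0, 0.0, -0.0]
ft_force: [-0.1, 0.5, 0.2]
finger_gap: -0.0
grip_force: 0.0
```

```bash
python3 -c "
from h import *
s=snapshot('scene');print(sense()['tool_pos'],sense()['ft_force'])
im=cv2.cvtColor(s['color'],cv2.COLOR_RGB2BGR)[90:210,150:270];cv2.imwrite('pics/g.png',cv2.resize(im,None,fx=5,fy=5,interpolation=2))"
```

```text
[ 544.68953263 -160.56722082   77.14874841] [ 0.56454765 -0.24238811  0.04894919]
```

View pics/g.png

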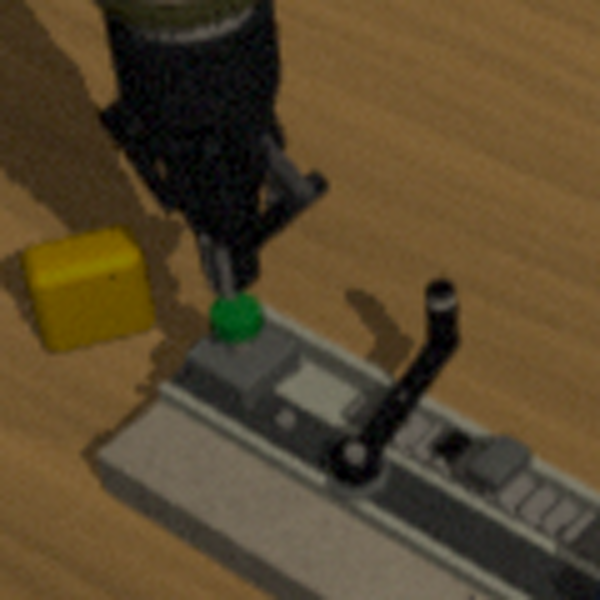

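The fingertips, at crop (230,295), still seem just above the button's top, with zero force. I'll keep descending in small steps and watch the force.

Call:
{"name": "play_rows", "arguments": {"increments": [[-1, [0, 0, 1], 0], [-1, [0, 0, 1], 0], [-1, [0, 0, 0], 0]]}}

```text
time: 29.48
tool_pos: [544.6, -160.5, 75.0]
tcp_rot: [-180.0, 0.0, 0.0]
ft_force: [0.6, -0.2, 0.0]
finger_gap: -0.1
grip_force: 0.0
```

Call:
{"name": "play_rows", "arguments": {"increments": [[-1, [0, 0, 1], 0], [-1, [0, 0, 1], 0], [-1, [0, 0, 0], 0]]}}

```text
time: 29.73
tool_pos: [544.6, -160.5, 73.0]
tcp_rot: [-180.0, 0.0, -0.0]
ft_force: [-0.4, -0.6, -0.6]
finger_gap: 0.3
grip_force: 0.0
```

```bash
python3 -c "
from h import *
s=snapshot('scene');print(sense()['tool_pos'],sense()['ft_force'],px(sense()['tool_pos'],s),px((545,-161,88),s))
im=cv2.cvtColor(s['color'],cv2.COLOR_RGB2BGR)[110:190,150:250];cv2.imwrite('pics/i.png',cv2.resize(im,None,fx=6,fy=6,interpolation=2))"
```

```text
[ 544.62337246 -160.49454801   73.09266907] [-0.31955041 -0.10150887  0.03623496] [197.4055622  155.02077163] [196.48349688 150.84606536]
```

View pics/i.png

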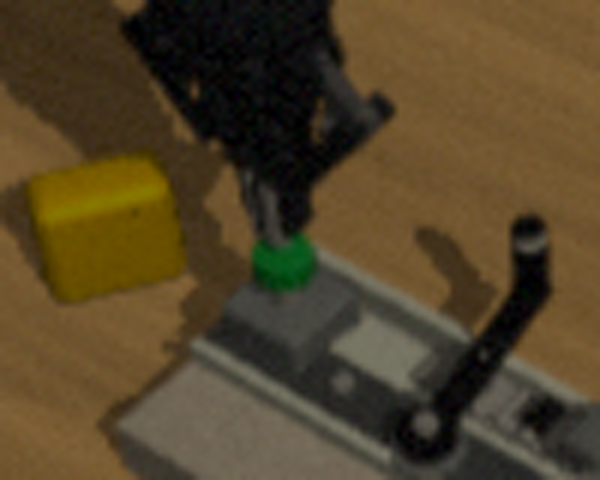

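The tip at crop (278,245) is exactly at the button's top pixel (196,151). The real tip stands about 15 mm above the reported TCP, so contact is imminent.

Call:
{"name": "play_rows", "arguments": {"increments": [[-1, [0, 0, 1], 0], [-1, [0, 0, 1], 0], [-1, [0, 0, 1], 0]]}}

```text
time: 30.03
tool_pos: [544.8, -160.6, 70.2]
tcp_rot: [180.0, -0.0, 0.0]
ft_force: [-0.4, -0.1, 0.3]
finger_gap: 0.1
grip_force: 0.0
```

Call:
{"name": "play_rows", "arguments": {"increments": [[-1, [0, 0, 1], 0], [-1, [0, 0, 1], 0], [-1, [0, 0, 1], 0]]}}

```text
time: 30.28
tool_pos: [544.7, -160.6, 67.2]
tcp_rot: [180.0, 0.0, 0.0]
ft_force: [-0.2, 0.2, -0.4]
finger_gap: -0.1
grip_force: 0.0
```

Call:
{"name": "play_rows", "arguments": {"increments": [[-1, [0, 0, 1], 0], [-1, [0, 0, 1], 0]]}}

```text
time: 30.45
tool_pos: [544.7, -160.6, 65.2]
tcp_rot: [-180.0, 0.0, 0.0]
ft_force: [-0.1, -0.3, 0.2]
finger_gap: 0.0
grip_force: 0.0
```

```bash
python3 -c "
from h import *
s=snapshot('scene');t=snapshot('top')
im=cv2.cvtColor(s['color'],cv2.COLOR_RGB2BGR)[110:190,150:250];im=cv2.resize(im,(500,400),interpolation=2)
b=cv2.cvtColor(t['color'],cv2.COLOR_RGB2BGR)[150:250,280:350];b=cv2.resize(b,(280,400),interpolation=2)
for p,sc,o,k,im_ in(((544.7,-160.6,65),s,(150,110),5,im),((545,-161,88),s,(150,110),5,im)): print(px(p,sc))
cv2.imwrite('pics/j.png',np.hstack([im,b]))"
```

```text
[197.71583878 157.25334311]
[196.48349688 150.84606536]
```

View pics/j.png

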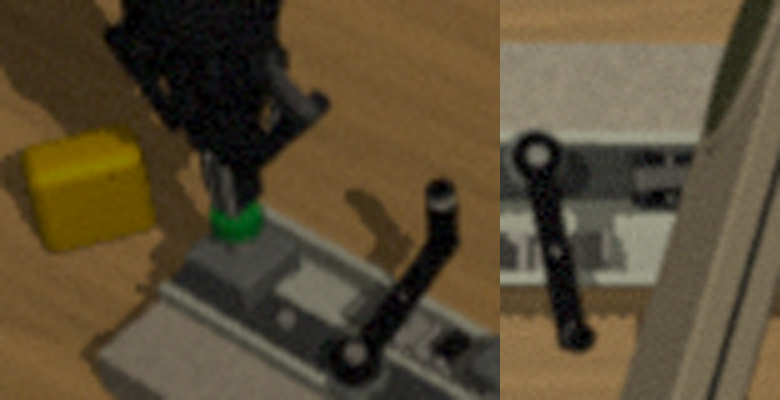

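```bash
python3 -c "
from h import *
s=snapshot('scene')
def g(im):
    hsv=cv2.cvtColor(im,cv2.COLOR_RGB2HSV); m=((hsv[...,0]>45)&(hsv[...,0]<90)&(hsv[...,1]>90)&(hsv[...,2]>30)).astype(int)
    return m[145:163,188:207]
a=g(cv2.cvtColor(cv2.imread('pics/scene0.png'),cv2.COLOR_BGR2RGB));b=g(s['color'])
for i in range(18): print(145+i,''.join('.#'[x] for x in a[i]),''.join('.#'[x] for x in b[i]))
print(sense()['ft_force'],sense()['tool_pos'])"
```

```text
145 ................... ...................
146 ................... ...................
147 ................... ...................
148 ................... ...................
149 ......#######...... ...................
150 .....########...... ............#......
151 ....##########..... ....#.....#####....
152 ....##########..... ....###...####.....
153 ....###########.... ....###########....
154 ....###########.... ....###########....
155 .....##########.... ....##########.....
156 .....#########..... .....#########.....
157 .....########...... .....########......
158 .......####........ .......####........
159 ................... ...................
160 ................... ...................
161 ................... ...................
162 ................... ...................
[-0.82846891 -0.95048229  0.48090415] [ 544.64123281 -160.53652411   65.131893  ]
```

The button hasn't moved, and the tip now appears over the middle of its top face. I'll carry on down gently.

Call:
{"name": "play_rows", "arguments": {"increments": [[-1, [0, 0, 1], 0], [-1, [0, 0, 1], 0]]}}

```text
time: 30.77
tool_pos: [544.9, -160.6, 63.4]
tcp_rot: [180.0, -0.0, -0.0]
ft_force: [0.3, 0.7, 0.7]
finger_gap: 0.1
grip_force: 0.0
```

Call:
{"name": "play_rows", "arguments": {"increments": [[-1, [0, 0, 1], 0], [-1, [0, 0, 1], 0]]}}

```text
time: 30.93
tool_pos: [544.8, -160.6, 61.3]
tcp_rot: [180.0, -0.0, 0.0]
ft_force: [-2.3, 0.9, 3.6]
finger_gap: -0.1
grip_force: 1.8
```

Call:
{"name": "play_rows", "arguments": {"increments": [[-1, [0, 0, 1], 0], [-1, [0, 0, 1], 0]]}}

```text
time: 31.1
tool_pos: [544.8, -160.6, 59.5]
tcp_rot: [180.0, -0.0, 0.0]
ft_force: [-2.4, 1.5, 3.8]
finger_gap: -0.6
grip_force: 1.8
```

Contact now, with about 3.7 N, which matches the button's friction. Continuing.

Call:
{"name": "play_rows", "arguments": {"increments": [[-1, [0, 0, 1], 0], [-1, [0, 0, 1], 0]]}}

```text
time: 31.27
tool_pos: [544.8, -160.6, 57.4]
tcp_rot: [180.0, -0.0, 0.0]
ft_force: [-1.8, 0.8, 4.8]
finger_gap: 0.0
grip_force: 1.8
```

```bash
cat > g.py <<'E'
from h import *
s=snapshot('scene')
def g(im):
    hsv=cv2.cvtColor(im,cv2.COLOR_RGB2HSV); m=((hsv[...,0]>45)&(hsv[...,0]<90)&(hsv[...,1]>90)&(hsv[...,2]>30)).astype(int)
    return m[145:163,188:207]
a=g(cv2.cvtColor(cv2.imread('pics/scene0.png'),cv2.COLOR_BGR2RGB));b=g(s['color'])
for i in range(3,15): print(145+i,''.join('.#'[x] for x in a[i]),''.join('.#'[x] for x in b[i]))
print(sense()['ft_force'],sense()['tool_pos'],sense()['wrist_torque'])
E
python3 g.py
```

```text
148 ................... ...................
149 ......#######...... ...................
150 .....########...... ...................
151 ....##########..... .............#.....
152 ....##########..... ............##.....
153 ....###########.... ....#......####....
154 ....###########.... ....###...#####....
155 .....##########.... ....#####.#####....
156 .....#########..... ....###########....
157 .....########...... .....#########.....
158 .......####........ .....#########.....
159 ................... .......#####.......
[0.41507134 0.74182976 3.21427789] [ 544.79429701 -160.53892112   57.14627706] [ 0.0667045   0.17592722 -0.01013238]
```

The button is going down. I'll go on until the force rises at its stop.

Call:
{"name": "play_rows", "arguments": {"increments": [[-1, [0, 0, 1], 0], [-1, [0, 0, 1], 0], [-1, [0, 0, 1], 0]]}}

```text
time: 31.57
tool_pos: [544.8, -160.6, 54.2]
tcp_rot: [180.0, -0.0, -0.0]
ft_force: [-1.4, 0.3, 3.6]
finger_gap: 0.3
grip_force: 1.8
```

Call:
{"name": "play_rows", "arguments": {"increments": [[-1, [0, 0, 1], 0], [-1, [0, 0, 0], 0]]}}

```text
time: 31.73
tool_pos: [544.8, -160.6, 53.0]
tcp_rot: [180.0, -0.0, 0.0]
ft_force: [-0.7, 1.3, 1.0]
finger_gap: 0.3
grip_force: 0.6
```

Call:
{"name": "play_rows", "arguments": {"increments": [[-1, [0, 0, 0.7], 0], [-1, [0, 0, 0], 0]]}}

```text
time: 31.9
tool_pos: [544.8, -160.5, 52.5]
tcp_rot: [-180.0, 0.0, -0.0]
ft_force: [-0.4, 0.8, 2.0]
finger_gap: 0.1
grip_force: 1.0
```

Call:
{"name": "play_rows", "arguments": {"increments": [[-1, [0, 0, 0.7], 0], [-1, [0, 0, 0], 0]]}}

```text
time: 32.07
tool_pos: [544.8, -160.6, 51.8]
tcp_rot: [180.0, -0.0, -0.0]
ft_force: [0.1, 0.5, 2.2]
finger_gap: 0.0
grip_force: 1.2
```

Call:
{"name": "play_rows", "arguments": {"increments": [[-1, [0, 0, 0.7], 0], [-1, [0, 0, 0], 0]]}}

```text
time: 32.23
tool_pos: [544.8, -160.6, 51.6]
tcp_rot: [180.0, -0.0, 0.0]
ft_force: [-2.3, 1.3, 6.8]
finger_gap: -0.1
grip_force: 3.0
```

```bash
python3 g.py
```

```text
148 ................... ...................
149 ......#######...... ...................
150 .....########...... ...................
151 ....##########..... ...................
152 ....##########..... ...................
153 ....###########.... .............##....
154 ....###########.... ............###....
155 .....##########.... ....###....####....
156 .....#########..... ....####...####....
157 .....########...... ....###########....
158 .......####........ .....##########....
159 ................... .....#########.....
[-2.12998336  1.05565458  5.87260338] [ 544.80171817 -160.5959083    51.52477637] [ 0.1111264   0.35953194 -0.02659406]
```

Call:
{"name": "play_rows", "arguments": {"increments": [[-1, [0, 0, 0.6], 0], [-1, [0, 0, 0], 0]]}}

```text
time: 32.45
tool_pos: [544.9, -160.6, 51.5]
tcp_rot: [180.0, -0.0, 0.0]
ft_force: [-5.1, 1.7, 9.8]
finger_gap: -0.1
grip_force: 5.3
```

Call:
{"name": "play_rows", "arguments": {"increments": [[-1, [0, 0, 0.6], 0], [-1, [0, 0, 0], 0]]}}

```text
time: 32.62
tool_pos: [545.0, -160.7, 51.5]
tcp_rot: [180.0, -0.0, 0.0]
ft_force: [-6.7, 2.6, 14.0]
finger_gap: -0.2
grip_force: 7.5
```

The tool is stuck at z 51.5 with the force climbing, so the button is at its rigid stop. I'll retreat upward and check.

Call:
{"name": "play_rows", "arguments": {"increments": [[-1, [0, 0, -2], 0], [-1, [0, 0, -5], 0], [-1, [0, 0, -15], 0], [-1, [0, 0, -30], 0], [-1, [0, 0, -30], 0], [-1, [0, 0, -30], 0], [-1, [0, 0, -30], 0], [-1, [-25, 25, 0], 0], [-1, [-25, 25, 0], 0], [-1, [-25, 25, 0], 0], [-1, [-25, 25, 0], 0], [-1, [-25, 25, 0], 0]]}}

```text
time: 33.62
tool_pos: [418.5, -286.3, 191.9]
tcp_rot: [180.0, -0.0, 0.0]
ft_force: [0.2, -0.7, -1.5]
finger_gap: -0.2
grip_force: 0.0
```

Call:
{"name": "play_rows", "arguments": {"increments": [[-1, [0, 30, 0], 0], [-1, [0, 30, 0], 0], [-1, [0, 30, 0], 0], [-1, [0, 20, 0], 0], [-1, [0, 0, 0], 0], [-1, [0, 0, 0], 0], [-1, [0, 0, 0], 0], [-1, [0, 0, 0], 0]]}}

```text
time: 34.28
tool_pos: [420.0, -394.5, 191.9]
tcp_rot: [-180.0, 0.0, 0.1]
ft_force: [0.2, 0.1, 0.2]
finger_gap: -0.1
grip_force: 0.0
```

```bash
python3 g.py; python3 -c "
from h import *
look('9')
for n in('top','scene'):
    s=snapshot(n)
    for q in('lock_top','tab_yellow','tape_mid','screwdriver_grip','spray_can_mid'): print(n,q,[(round(r['p'],2),W(r['xyz'],s).round(1)) for r in pinpoint(q,s)[:1]])
a=cv2.imread('pics/top9.png')[120:270,120:420];b=cv2.imread('pics/scene9.png')[120:280,140:350]
cv2.imwrite('pics/k.png',np.hstack([cv2.resize(a,(440,220),interpolation=2),cv2.resize(b,(289,220),interpolation=2)]))"
```

```text
148 ................... ...................
149 ......#######...... ...................
150 .....########...... ...................
151 ....##########..... .........##........
152 ....##########..... .......######......
153 ....###########.... .....##########....
154 ....###########.... .....##########....
155 .....##########.... ....###########....
156 .....#########..... ....###########....
157 .....########...... ....###########....
158 .......####........ .....##########....
159 ................... .....#########.....
[-0.35086326  0.60247304  1.11245031] [ 420.02745576 -394.4808825   191.99155128] [ 0.01695392 -0.03731574  0.025191  ]
('block y@78', array([548.19, 103.94]), 443)
('top', 'pointer', array([610.9, 104.2,  49. ]))
('top', 'lever_post', array([475.7, -87.9,  74.7]))
('scene', 'pointer', array([611.5, 106.7,  46.4]))
('scene', 'lever_post', array([470.1, -85.5,  69.8]))
34.6333 [ 419.93 -395.24  192.15] [-0.5  0.1  0.3]
top lock_top [(0.54, array([618.1, 106.3,  33.5]))]
top tab_yellow [(0.59, array([615.7, 105.5,  36. ]))]
top tape_mid []
top screwdriver_grip [(0.78, array([437.4, 104.1,  13.8]))]
top spray_can_mid [(0.73, array([442.1, 105.1,  16. ]))]
scene lock_top []
scene tab_yellow [(0.56, array([617.4, 106. ,  27.5]))]
scene tape_mid [(0.8, array([ 535.5, -285.8,   26.8]))]
scene screwdriver_grip [(0.85, array([439.3, 106.5,  15.2]))]
scene spray_can_mid [(0.65, array([580.2, 217.6,  85.3]))]
```

View pics/k.png

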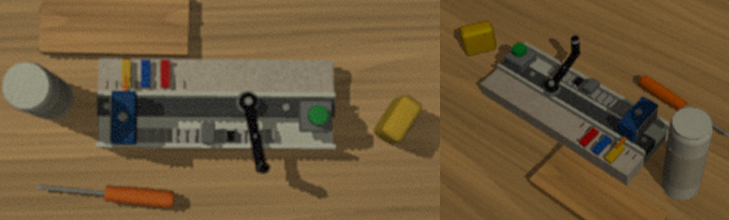

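The pointer is over the yellow tab, the lever is at rest, the button is down by about 10 mm, and everything else is where it was.

```bash
python3 -c "
from bench import *
print(hand_in())"
```

```text
the job is handed in; nothing more can be done
None
```

Job handed in: the blue stop is at the yellow tab after six single clicks (about 8 N at most at each force reading), the green lock button is pressed to its stop, and the other things on the bench look unmoved.

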